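# Slide the turntable bearing housing's original half home

## Robot

A 7-joint arm with a two-finger parallel gripper is mounted at the origin on the work surface. World frame = base frame: x ahead of the robot, y to its left, z up, the work surface at z = 0. Lengths are in m, angles in rad, forces in N, time in s.
With the tool pointing down it reaches from about 0.425 to 0.925 m from the base axis. Payload 6.8 kg.
Tool frame: the origin (TCP) lies midway between the tips of the shut fingers; the grasp point (between the pads) lies 19 mm behind it; x points along the fingers, z is the direction in which the jaws open and shut, and the axes are right-handed (so a half turn about x gives the same grasp; the last joint's range is limited). The gripper opens to 85 mm and grips with 20 to 120 N. Pads are 22 mm wide; open, the fingers measure 114 mm over their backs; the gripper's body (76 mm by 85 mm) begins 54 mm behind the grasp point. The pads swing forward as they close: fully open they stand 13 mm farther back than shut.
Start: joints at [-1.296, 0.477, 0.022, 1.555, -0.011, 1.109, -0.083], TCP at [0.252, 0.626, 0.231] pointing down, gripper open.
Joint ranges: [-2.96, 2.96], [-0.34, 2.1], [-1.41, 1.46], [0.24, 2.44], [-1.37, 4.51], [0.17, 1.92], [-2.96, 2.96]. Speed limits (rad/s): [2.39, 2.39, 3.14, 3.14, 3.14, 3.14, 3.14].

## Interface

Orientations are given as a 3x3 rotation matrix whose columns are the frame's x, y, z axes.
In Python, from cell import bot gives the robot as it stands. The module is installed in compiled form; this text tells all that it offers.
- The arm moves only by the shell command python3 -m pendant 'ROWS' [OPENING] [FORCE]. ROWS is a JSON object of lists of equal length, an entry for each row: "offset": the shift along the tool's x, y, z in m, a list of three; "turn": the turn about the tool's x in degrees. In form: {"offset": [[x, y, z], ...], "turn": [turn, ...]}. A call has 1 to 10 rows; each row is the pose to reach, as a shift and turn from the pose commanded when the call began, along the tool's axes at that moment; what a row does not reach only later rows make up. A row lasts 1/10 s, in which the tool goes at most 50 mm and 8.59 degrees, less where a joint would pass 70% of its speed; a pose out of reach is approached as far as the arm can. A call with a gripper value outside its range is refused whole. OPENING is the finger opening in m, from 0 to 0.0854, set as the call begins (- or left out, the last holds). The fingers move at their own pace and stop on an object; FORCE is the grip in N (left out, the last holds). Time passes only in rows, so rows that repeat a pose let the fingers close. It gives the time, the measured TCP pose, the force and the opening at its end, in the units of the state.
- bot.read_state(): the state, without advancing time (a new reading comes with each control period).
- bot.capture(name): name is "side" or "top"; returns the picture (420x560x3 uint8, red, green, blue); there is no depth.
- bot.camera_params(name): a dict with "mtx" (3x3 intrinsics, pixels), "rvec" (rotation vector, rad) and "tvec" (3), from world to camera coordinates, as OpenCV has them. Camera axes: x right, y down, z forward; pixel columns grow to the right and rows downward; lengths in m; the calibration is good to about 2 mm. A picture is of the moment at which its call begins. camera_params takes no time and is no camera call.
- bot.sign_off(): hands the job in, once; it reports no verdict.
The state is a dict: "t": time; "joint_pos": joint angles; "joint_velocities": joint speeds; "joint_efforts": joint torques, N m; "tcp_pos": TCP position; "orientation": TCP orientation; "contact_force": force on the tool from outside, world axes, zero at the start; "ft_torque": the same for the moment, N m; "gripper_width": opening from 0.0 (shut) to 1.0 (fully open).
Only numpy, scipy, OpenCV 4.12 (cv2) and the standard library are available. Lean on these libraries where they do the work, as an engineer would, in place of code of your own. Each camera call takes 0.05 s, during which the arm holds its last target. There are 200 camera calls.

## Task

The split bearing housing of a turntable has one half bolted to the bench, with a brass tongue on its joint face; only one of the two loose halves is its original, with the slot on the side where that tongue stands. Find out which, slide it flat along the bench, without lifting it, until the joint is fully closed, both halves square and in line, and leave the other half well clear of the joint (a part's width away), also flat on the bench. Do not disturb the other things on the bench.

Things in the scene. Friction and masses are not known exactly. Their poses are not given: they have to be found in the camera images.
- fixed_half: bolted aluminium half, 90 wide (y), 50 deep, 32 high, grey bracket behind (140 wide, 26 high, to x = +78 mm). Origin: middle of its joint face, at bench level; body runs to +x, the joint face looks along -x (to the robot, within 0.2 rad), z up. Joint closed: the right half's origin and axes coincide with these. The wrong half stops 12 mm short; so does the right one if some mm off sideways
- place_left (a point): fixed half, 28.5 mm to +y of its middle, 12 mm before the joint face, at bench level: the brass tongue (12 wide, nose rounded to radius 6, 4 to 30 mm above the bench, sticks out 12 mm, does not give way) ends EITHER here OR at place_right. Which one differs from run to run and is not measured: see or feel it
- place_right (a point): the other possible place of the tongue's end, 28.5 mm to -y of the middle
- half_p: loose aluminium half, 90 wide (y), 50 deep (x), 32 high, 0.23 to 0.46 kg, flat on the bench. Origin: middle of its joint face, at the underside; body from x = 0 (joint face) to -50 mm (flat back), z up; starts within 0.6 rad of the fixed half's yaw. Joint face: bore recess 24 wide in the middle; slot 15 wide, 14 deep, full height, at y = +28.5 mm; other ear solid. Fits a tongue at place_left
- half_q: loose aluminium half, 90 wide (y), 50 deep (x), 32 high, 0.23 to 0.46 kg, flat on the bench. Origin: middle of its joint face, at the underside; body from x = 0 (joint face) to -50 mm (flat back), z up; starts within 0.6 rad of the fixed half's yaw. Joint face: bore recess 24 wide in the middle; slot 15 wide, 14 deep, full height, at y = -28.5 mm; other ear solid. Fits a tongue at place_right
- screwdriver: bystander: orange-handled screwdriver lying beyond and left of the fixed half; origin under its middle
- wrench: bystander: steel wrench lying on the right; origin under its middle
- jar: bystander: jar 56 across, 70 high, beyond and right of the fixed half; origin under its middle
- adapter: bystander: yellow record-centre puck 38 across, 12 high, on the left; origin under its middle
- mug: bystander: blue mug 80 across, 90 high, on the left; origin under its middle
- pulley: bystander: dark steel pulley 48 across, 22 high, on the right; origin under its middle
Things that resemble listed ones, but are neither listed nor needed, are in the scene too. Leave any green look-alike of the fixed_half alone.

How it is judged:
By the outcome, as a careful person would: the job done as asked, in the order asked, and still so for the second after the job is handed in, with the robot touching nothing.
It also fails if it takes over 72 s, if anything falls off the work surface, if the arm or the gripper's body presses on something with over 40 N, if the wrist force passes 120 N, or if a joint passes its speed limit or range.

## Working session

There is one attempt and no reset: what is moved stays moved. The work goes in short steps, Python scripts to look and compute and a shell command to move; the robot and the scene stay as the last step left them, time stands still between calls to the robot, and variables do not carry over. Pictures are saved under pics/ and viewed, about 8 in all and at most 12, crops included, and the job is handed in when it is done.

```bash
mkdir -p pics; cat > h.py <<'E'
import numpy as np,cv2
from cell import bot
def cam(n):
    p=bot.camera_params(n);K=np.array(p['mtx']);R=cv2.Rodrigues(np.array(p['rvec'],float))[0];t=np.array(p['tvec'],float).ravel();return K,R,t
def ray(n,uv,z):
    K,R,t=cam(n);uv=np.atleast_2d(np.array(uv,float))
    d=(np.linalg.inv(K)@np.c_[uv,np.ones(len(uv))].T).T@R; c=-R.T@t
    return c+d*((z-c[2])/d[:,2])[:,None]
def proj(n,P):
    K,R,t=cam(n);q=(K@(R@np.atleast_2d(P).T+t[:,None])).T;return q[:,:2]/q[:,2:]
def snap(n,f):
    im=np.array(bot.capture(n));cv2.imwrite(f'pics/{f}.png',im[:,:,::-1]);return im
E
python3 - <<'E'
from h import *
a=snap('top','top0');b=snap('side','side0')
s=bot.read_state();print(s['t'],s['tcp_pos'],np.round(s['orientation'],3),s['gripper_width'])
for n in('top','side'):
    K,R,t=cam(n);print(n,-R.T@t,R[2],K[0,0])
E
```

```text
0.1 [0.25193535 0.62564838 0.23043435] [[-0.001 -0.928  0.374]
 [-0.002  0.374  0.928]
 [-1.    -0.    -0.002]] 0.9988516122765416
top [0.39540629 0.00690614 1.23479362] [ 0.11714939  0.00752179 -0.99308582] 456.6185780105899
side [ 0.50248128 -0.8186381   0.77155289] [ 0.01014055  0.7569583  -0.65338449] 404.6918376859502
```

View pics/top0.png

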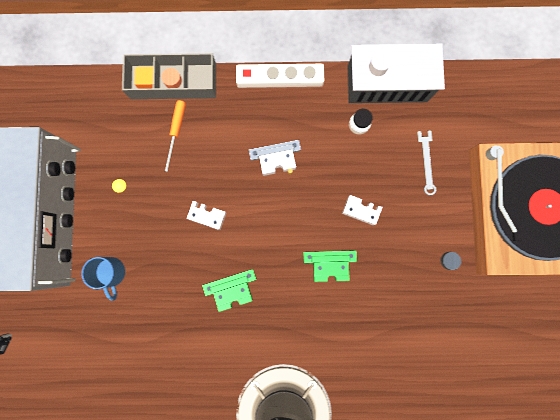

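View pics/side0.png

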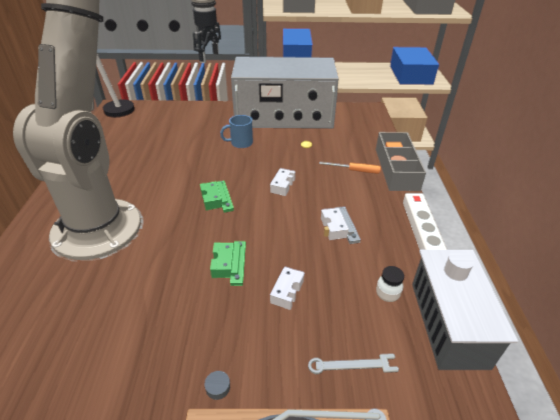

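Top view: the aluminium fixed half is at (278,158), with a brass speck at (290,170). The loose halves are at (206,215) and (363,210). The green look-alikes at (230,290) and (330,265) could be mistaken for the fixed half, so I leave them alone. I'll check in a close crop.

```bash
python3 - <<'E'
from h import *
a=cv2.imread('pics/top0.png');b=cv2.imread('pics/side0.png')
def c(im,u,v,w=33): return cv2.resize(im[v-w:v+w,u-w:u+w],(396,290),interpolation=cv2.INTER_CUBIC)
cv2.imwrite('pics/crop0.png',np.vstack([np.hstack([c(a,275,158),c(b,338,224)]),np.hstack([c(a,206,215),c(a,363,210)])]))
E
```

```text
(no output)
```

View pics/crop0.png

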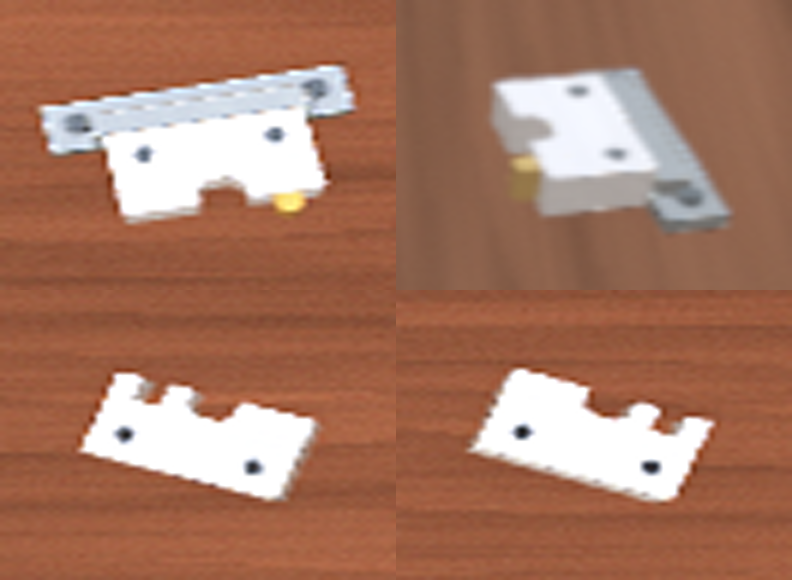

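Joint tongue is at place_right (brass at right ear), so half_q (slot on its −y ear), the one at (363,210), is the original. Next I measure the poses.

```bash
cat > m.py <<'E'
from h import *
def blobs(im,thr=215):
    # bright neutral tops -> subpixel contour by 4x upsampling
    g=im.min(axis=2);G=cv2.resize(g,None,fx=4,fy=4,interpolation=cv2.INTER_LINEAR)
    m=(G>thr).astype(np.uint8);cs,_=cv2.findContours(m,cv2.RETR_EXTERNAL,cv2.CHAIN_APPROX_NONE)
    return [((c[:,0,:]+.5)/4-.5) for c in cs if cv2.contourArea(c)>16*200]
def rect(n,c,z=.032):
    P=ray(n,c,z)[:,:2];r=cv2.minAreaRect((P*1e3).astype(np.float32));return P,r,cv2.boxPoints(r)
def holes(im,n,uv,w=25):
    # dark bolt holes near uv; intensity-weighted centroid
    u,v=map(int,uv);g=im[v-w:v+w,u-w:u+w].astype(float);d=np.clip(130-g.max(axis=2),0,None)
    k,l,s,ce=cv2.connectedComponentsWithStats((d>0).astype(np.uint8));o=[]
    for i in range(1,k):
        if 2<=s[i,4]<40:
            ys,xs=np.where(l==i);W=d[ys,xs];o.append([(xs*W).sum()/W.sum()+u-w,(ys*W).sum()/W.sum()+v-w])
    return np.array(o)
E
python3 - <<'E'
from m import *
for n,bx in(('top',(180,130,400,235)),('side',(260,160,360,310))):
    im=cv2.imread(f'pics/{n}0.png')[:,:,::-1]
    for thr in (190,225,240):
      for c in blobs(im,thr):
        m=c.mean(0)
        if bx[0]<m[0]<bx[2] and bx[1]<m[1]<bx[3]:
            P,r,b=rect(n,c);print(n,thr,m.round(),np.round(r[0],1),np.round(r[1],1),round(r[2],1))
    for uv in([(206,215),(363,210),(277,157)] if n=='top' else [(284,182),(288,288),(338,224)]):
        h=holes(im,n,uv);print('holes',ray(n,h,.032)[:,:2].round(4).tolist() if len(h) else None)
E
```

```text
top 190 [205. 214.] [512.1 200.2] [93.8 51.3] 70.5
top 190 [363. 210.] [ 521.4 -214.7] [93.3 53.4] 68.0
top 190 [277. 155.] [664.5  12. ] [ 75.4 138.4] 10.9
top 225 [205. 214.] [512.1 200.2] [92.1 50.1] 70.6
top 225 [363. 209.] [ 522.  -214.8] [91.6 51.3] 68.3
top 225 [277. 161.] [654.8   9. ] [51.9 91.9] 11.1
top 240 [205. 214.] [512.1 200.3] [91.  49.4] 70.6
top 240 [363. 209.] [ 522.1 -214.9] [90.5 50.4] 68.3
top 240 [277. 161.] [654.6   9.2] [50.3 90.4] 10.9
holes [[0.513, 0.2322], [0.4928, 0.1758]]
holes [[0.524, -0.1839], [0.5021, -0.2399]]
holes [[0.6816, -0.041], [0.6747, 0.0662], [0.6609, 0.0683], [0.6448, -0.0414]]
side 190 [287. 285.] [ 523.1 -216.4] [92.2 51.1] 68.2
side 190 [335. 219.] [656.3   7.3] [53.7 92.6] 10.8
side 190 [283. 177.] [513.7 198.1] [93.2 51.7] 70.6
side 225 [287. 284.] [ 523.5 -216.4] [88.1 47.9] 69.0
side 225 [335. 219.] [655.6   7.2] [48.3 88. ] 10.7
side 240 [288. 280.] [ 526.1 -209.3] [68.6 43.5] 68.9
holes [[0.5845, 0.1314], [0.5829, 0.0645]]
holes [[0.5252, -0.1829], [0.569, -0.2232], [0.5031, -0.2395], [0.5424, -0.2665], [0.5045, -0.2903]]
holes [[0.6924, -0.0481], [0.6992, -0.0597], [0.6936, -0.0779], [0.6468, -0.0894]]
```

Both views agree to within about 2 mm. half_q has its centre at (522.7,−215.6) mm and yaw −21.8°. The fixed half's joint origin is (630.6,3.4) with yaw +10.9°. half_p is already far from the joint. Plan: grip q front-to-back on its solid ear, slide and rotate it to in front of the joint, release, then push it home from behind with both fingers.

```bash
cat > go.py <<'E'
import sys
from h import *
# go.py x y z yaw(jaw dir, deg): prints tool-axis offset (mm) and turn (deg)
def need(T,yaw):
    s=bot.read_state();R=np.array(s['orientation']);d=R.T@(np.array(T)-s['tcp_pos']);z=R[:,2]
    cur=np.degrees(np.arctan2(z[1],z[0]));t=-((yaw-cur+180)%360-180)
    print('off mm',(d*1e3).round(1),'turn',round(t,2),'| tcp',np.round(s['tcp_pos'],4),'yaw',round(cur,2),'F',np.round(s['contact_force'],1),'t',round(s['t'],2),'w',round(s['gripper_width'],3),'q7',round(s['joint_pos'][6],2))
if __name__=='__main__': need([float(a)/1e3 for a in sys.argv[1:4]],float(sys.argv[4]))
E
python3 go.py 533.1 -189.6 230 -21.8
python3 -m pendant '{"offset":[[0,-0.02,-0.02],[0,-0.05,-0.05],[0,-0.08,-0.085],[0,-0.11,-0.12],[0,-0.14,-0.155],[0,-0.17,-0.19],[0,-0.2,-0.225],[0,-0.23,-0.26],[0,-0.26,-0.295],[0,-0.28,-0.32]],"turn":[2,6,11,16,21,26,31,36,41,45]}' 0.0854
python3 go.py 533.1 -189.6 230 -21.8
```

```text
off mm [   1.6 -565.3 -651.2] turn 89.87 | tcp [0.2519 0.6256 0.2304] yaw 68.07 F [ 0.3 -0.8 -0.4] t 0.1 w 0.999 q7 -0.08
t: 1.1
tcp_pos: [0.3928, 0.2214, 0.2311]
orientation: [[-0.0, -0.386, 0.922], [-0.001, 0.922, 0.386], [-1.0, -0.0, -0.001]]
contact_force: [0.5, 0.3, 0.4]
gripper_width: 1.001
off mm [   1.3 -433.3  -29.3] turn 44.51 | tcp [0.3928 0.2214 0.2311] yaw 22.71 F [0.5 0.3 0.4] t 1.1 w 1.001 q7 -0.21
```

```bash
python3 -m pendant '{"offset":[[0,-0.03,0],[0,-0.075,-0.005],[0,-0.12,-0.01],[0,-0.165,-0.01],[0,-0.21,-0.015],[0,-0.255,-0.02],[0,-0.3,-0.02],[0,-0.345,-0.025],[0,-0.39,-0.03],[0,-0.425,-0.03]],"turn":[4,9,14,19,24,29,34,38,42,44.5]}'
python3 -m pendant '{"offset":[[0,0,0],[0,0,0]],"turn":[0,0]}' >/dev/null
python3 go.py 533.1 -189.6 60 -21.8
```

```text
t: 2.1
tcp_pos: [0.5309, -0.1811, 0.2312]
orientation: [[-0.0, 0.37, 0.929], [-0.001, 0.929, -0.37], [-1.0, -0.001, -0.0]]
contact_force: [0.7, 0.1, -0.0]
gripper_width: 0.998
off mm [170.7  -9.4   6.4] turn 0.29 | tcp [ 0.5308 -0.1785  0.2307] yaw -21.51 F [-0.1  1.   0. ] t 2.3 w 1.001 q7 0.09
```

```bash
python3 -m pendant '{"offset":[[0.03,-0.009,0.006],[0.07,-0.009,0.006],[0.11,-0.009,0.006],[0.14,-0.009,0.006],[0.165,-0.009,0.006],[0.185,-0.009,0.006],[0.2,-0.009,0.006],[0.212,-0.009,0.006],[0.22,-0.009,0.006],[0.22,-0.009,0.006]],"turn":[0.3,0.3,0.3,0.3,0.3,0.3,0.3,0.3,0.3,0.3]}'
python3 -c "
from h import *;snap('side','s1')
im=cv2.imread('pics/s1.png');cv2.imwrite('pics/s1c.png',cv2.resize(im[220:340,220:380],None,fx=4,fy=4,interpolation=2))"
python3 go.py 533.1 -189.6 2 -21.8
```

```text
t: 3.3
tcp_pos: [0.5332, -0.1881, 0.0107]
orientation: [[-0.001, 0.37, 0.929], [0.001, 0.929, -0.37], [-1.0, 0.0, -0.001]]
contact_force: [-0.2, -0.6, -0.8]
gripper_width: 0.997
off mm [ 9.4 -1.2 -0. ] turn 0.07 | tcp [ 0.5336 -0.1885  0.0114] yaw -21.73 F [-0.1  0.2  0.4] t 3.35 w 1.002 q7 0.32
```

View pics/s1c.png

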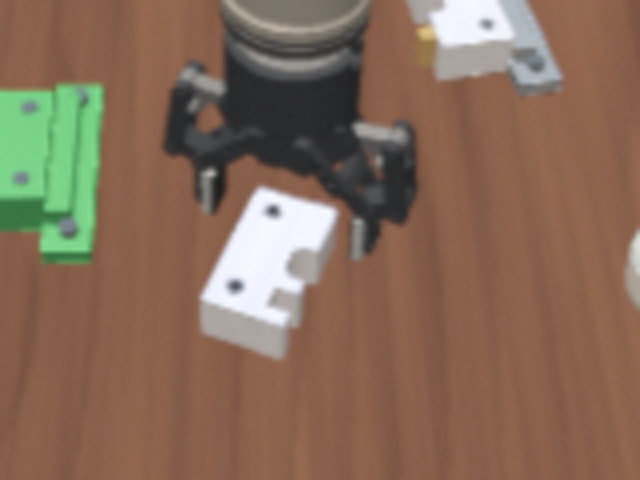

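The crop shows the fingers either side of q's solid ear (crop px 205,190 and 360,235), jaws along its depth. Lower slightly and close.

```bash
python3 -m pendant '{"offset":[[0.004,0,0],[0.008,0,0],[0.008,0,0],[0.008,0,0],[0.008,0,0],[0.008,0,0],[0.008,0,0],[0.008,0,0],[0.008,0,0],[0.008,0,0]],"turn":[0,0,0,0,0,0,0,0,0,0]}' 0.04 35
python3 go.py 533.1 -189.6 2 -21.8
```

```text
t: 4.35
tcp_pos: [0.5335, -0.1886, 0.0032]
orientation: [[-0.0, 0.37, 0.929], [0.0, 0.929, -0.37], [-1.0, 0.0, -0.0]]
contact_force: [0.2, -0.6, -3.0]
gripper_width: 0.582
off mm [ 1.2 -1.1  0.1] turn 0.07 | tcp [ 0.5335 -0.1886  0.0032] yaw -21.73 F [ 0.2 -0.6 -3. ] t 4.35 w 0.582 q7 0.32
```

```bash
python3 go.py 569.1 21.3 3.2 10.9
python3 -m pendant '{"offset":[[0,0.006,0],[0,0.02,-0.002],[0,0.04,-0.006],[0,0.06,-0.01],[0,0.08,-0.014],[0,0.1,-0.018],[0,0.12,-0.022],[0,0.14,-0.026],[0,0.155,-0.03],[0,0.165,-0.032]],"turn":[0,-2,-4,-7,-10,-13,-16,-19,-22,-24]}'
python3 go.py 569.1 21.3 3.2 10.9
```

```text
off mm [ 1.000e-01  2.081e+02 -4.460e+01] turn -32.63 | tcp [ 0.5335 -0.1886  0.0032] yaw -21.73 F [ 0.2 -0.6 -3. ] t 4.35 w 0.582 q7 0.32
t: 5.35
tcp_pos: [0.5651, -0.0215, 0.0033]
orientation: [[-0.0, -0.045, 0.999], [0.0, 0.999, 0.045], [-1.0, 0.0, -0.0]]
contact_force: [0.1, -0.5, -2.6]
gripper_width: 0.582
off mm [ 0.1 42.6  5.9] turn -8.34 | tcp [ 0.5651 -0.0215  0.0033] yaw 2.56 F [ 0.1 -0.5 -2.6] t 5.35 w 0.582 q7 0.36
```

```bash
python3 -m pendant '{"offset":[[0,0.006,0.001],[0,0.014,0.002],[0,0.022,0.003],[0,0.03,0.004],[0,0.036,0.005],[0,0.04,0.0055],[0,0.0425,0.006],[0,0.0425,0.006],[0,0.0425,0.006],[0,0.0425,0.006]],"turn":[-1,-3,-5,-7,-8,-8.3,-8.3,-8.3,-8.3,-8.3]}'
python3 go.py 569.1 21.3 3.2 10.9
python3 - <<'E'
from m import *
o=[]
for n in('top','side'):
    im=snap(n,n+'2');o.append(im)
    for thr in (225,240):
      for c in blobs(im,thr):
        m=c.mean(0)
        P,r,b=rect(n,c)
        if abs(r[0][1])<100 and 450<r[0][0]<700:print(n,thr,m.round(),np.round(r[0],1),np.round(r[1],1),round(r[2],1))
c=[cv2.resize(o[0][130:220,230:330],(400,360),interpolation=2),cv2.resize(o[1][170:260,270:370],(400,360),interpolation=2)]
cv2.imwrite('pics/c2.png',np.hstack(c)[:,:,::-1])
E
```

```text
t: 6.35
tcp_pos: [0.5691, 0.0188, 0.0033]
orientation: [[-0.0, -0.183, 0.983], [-0.0, 0.983, 0.183], [-1.0, -0.0, -0.0]]
contact_force: [0.3, -1.5, -3.9]
gripper_width: 0.579
off mm [0.1 2.5 0.4] turn -0.37 | tcp [0.5691 0.0188 0.0033] yaw 10.53 F [ 0.3 -1.5 -3.9] t 6.35 w 0.579 q7 0.39
side 225 [306. 225.] [573.6 -11.4] [48.  88.4] 10.7
side 225 [335. 220.] [655.8   7.2] [48.5 88.2] 10.3
side 240 [305. 224.] [570.2 -10.5] [86.3 41.8] 89.7
```

View pics/c2.png

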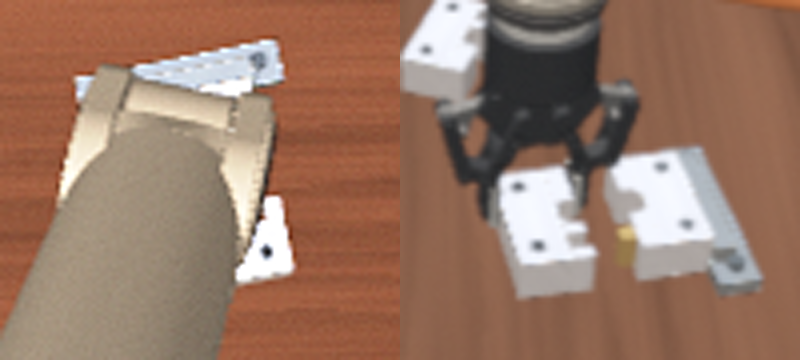

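The left crop shows the arm blocking the top view. The right crop (side) shows q gripped in front of the joint, with its slot at (580,230) facing the tongue at (627,245). By side-view rectangles it's about 2.7 mm too far to −y. I shift it, then release and rise.

```bash
python3 -m pendant '{"offset":[[0,0.001,0],[0,0.002,0],[0,0.0028,0],[0,0.0028,0],[0,0.0028,0]],"turn":[-0.1,-0.2,-0.3,-0.3,-0.3]}'
python3 -m pendant '{"offset":[[0,0,0],[0,0,0],[0,0,0],[0,0,0],[-0.01,0,0],[-0.03,0,0],[-0.06,0,0],[-0.09,0,0],[-0.12,0,0],[-0.12,0,0]],"turn":[0,0,0,0,0,0,0,0,0,0]}' 0.064
python3 go.py 569.1 21.3 3.2 10.9
python3 - <<'E'
from m import *
for n in('side',):
    im=snap(n,n+'3')
    for thr in (190,225):
      for c in blobs(im,thr):
        m=c.mean(0)
        P,r,b=rect(n,c)
        if abs(r[0][1])<100 and 450<r[0][0]<700:print(n,thr,m.round(),np.round(r[0],1),np.round(r[1],1),round(r[2],1))
E
```

```text
t: 6.95
tcp_pos: [0.5687, 0.022, 0.0033]
orientation: [[-0.0, -0.189, 0.982], [0.0, 0.982, 0.189], [-1.0, 0.0, 0.0]]
contact_force: [0.7, 0.3, -2.7]
gripper_width: 0.578
t: 7.95
tcp_pos: [0.5715, 0.0219, 0.1279]
orientation: [[0.008, -0.188, 0.982], [0.002, 0.982, 0.188], [-1.0, 0.0, 0.008]]
contact_force: [0.9, 0.7, 0.6]
gripper_width: 0.747
off mm [ 1.247e+02 -1.000e-01 -3.500e+00] turn -0.06 | tcp [0.5715 0.0219 0.1279] yaw 10.84 F [0.9 0.7 0.6] t 7.95 w 0.747 q7 0.3
side 190 [306. 223.] [573.4  -7.9] [52.2 93.2] 10.6
side 190 [335. 219.] [656.3   7.4] [54.2 93.1] 10.5
side 225 [306. 224.] [573.5  -8.1] [48.  88.5] 10.5
side 225 [335. 219.] [655.6   7.2] [48.9 88.2] 10.6
```

```bash
python3 go.py 523.7 -16.4 128 -79.3
python3 -m pendant '{"offset":[[0,0,-0.005],[0,-0.005,-0.015],[0,-0.01,-0.025],[0,-0.015,-0.035],[0,-0.02,-0.045],[0,-0.025,-0.05],[0,-0.03,-0.053],[0,-0.03,-0.053],[0,-0.03,-0.053],[0,-0.03,-0.053]],"turn":[6,14,22,30,38,46,54,62,70,78]}' 0.05
python3 -m pendant '{"offset":[[0,0,0],[0,0,0],[0,0,0],[0,0,0]],"turn":[5,10,12,12]}'
python3 go.py 523.7 -16.4 8 -79.3
```

```text
off mm [ -2.4 -29.  -53. ] turn 90.16 | tcp [0.5703 0.0221 0.1259] yaw 10.86 F [0.3 0.4 0.5] t 8.0 w 0.749 q7 0.3
t: 9.0
tcp_pos: [0.5216, -0.0175, 0.1226]
orientation: [[-0.001, 0.924, 0.383], [-0.0, 0.383, -0.924], [-1.0, -0.001, -0.0]]
contact_force: [0.5, -0.4, -0.1]
gripper_width: 0.586
t: 9.4
tcp_pos: [0.5218, -0.0174, 0.1228]
orientation: [[-0.001, 0.982, 0.189], [-0.001, 0.189, -0.982], [-1.0, -0.001, 0.0]]
contact_force: [0.3, 0.6, 0.6]
gripper_width: 0.585
off mm [114.8   2.2  -0.7] turn 0.21 | tcp [ 0.5218 -0.0174  0.1228] yaw -79.09 F [0.3 0.6 0.6] t 9.4 w 0.585 q7 -0.93
```

```bash
python3 -m pendant '{"offset":[[0.02,0,0],[0.05,0,0],[0.08,0,0],[0.1,0,0],[0.112,0,0],[0.115,0,0],[0.115,0,0],[0.115,0,0]],"turn":[0.2,0.2,0.2,0.2,0.2,0.2,0.2,0.2]}'
python3 -m pendant '{"offset":[[0,0.003,0],[0,0.007,0],[0,0.011,0],[0,0.015,0],[0,0.018,0],[0,0.021,0],[0,0.024,0],[0,0.027,0],[0,0.03,0],[0,0.03,0]],"turn":[0,0,0,0,0,0,0,0,0,0]}'
python3 - <<'E'
from m import *
for n in('side',):
    im=snap(n,n+'4')
    for thr in (190,225):
      for c in blobs(im,thr):
        m=c.mean(0)
        P,r,b=rect(n,c)
        if abs(r[0][1])<100 and 450<r[0][0]<700:print(n,thr,m.round(),np.round(r[0],1),np.round(r[1],1),round(r[2],1))
cv2.imwrite('pics/c4.png',cv2.resize(im[170:260,250:370],None,fx=5,fy=5,interpolation=2)[:,:,::-1])
E
```

```text
t: 10.2
tcp_pos: [0.523, -0.0176, 0.0091]
orientation: [[0.001, 0.983, 0.185], [0.0, 0.185, -0.983], [-1.0, 0.001, 0.0]]
contact_force: [0.3, -1.0, -0.3]
gripper_width: 0.586
t: 11.2
tcp_pos: [0.5528, -0.0117, 0.0083]
orientation: [[0.001, 0.983, 0.185], [-0.0, 0.185, -0.983], [-1.0, 0.001, 0.0]]
contact_force: [0.1, -0.5, -0.8]
gripper_width: 0.581
side 190 [313. 224.] [587.7  -5.3] [51.  93.3] 10.1
side 190 [335. 219.] [656.4   7.5] [54.  92.9] 10.9
side 225 [335. 219.] [655.6   7.2] [48.5 88.1] 10.6
```

View pics/c4.png

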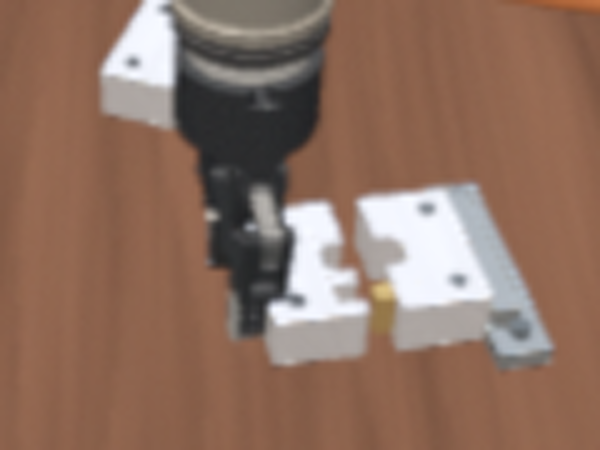

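The crop shows both fingers flat on q's back, its slot (345,290) in line with the brass tongue (383,305). The gap is about 19.6 mm and the lateral error about −0.2 mm. I push on.

```bash
python3 -m pendant '{"offset":[[0,0.002,0],[0,0.004,0],[0,0.006,0],[0,0.008,0],[0,0.01,0],[0,0.012,0],[0,0.014,0],[0,0.0155,0],[0,0.0165,0],[0,0.0165,0]],"turn":[0,0,0,0,0,0,0,0,0,0]}'
python3 - <<'E'
from m import *
for n in('side',):
    im=snap(n,n+'5')
    for thr in (190,):
      for c in blobs(im,thr):
        m=c.mean(0)
        P,r,b=rect(n,c)
        if abs(r[0][1])<100 and 450<r[0][0]<700:print(n,thr,m.round(),np.round(r[0],1),np.round(r[1],1),round(r[2],1))
E
```

```text
t: 12.25
tcp_pos: [0.5683, -0.0088, 0.0083]
orientation: [[0.0, 0.983, 0.185], [-0.0, 0.185, -0.983], [-1.0, 0.0, 0.0]]
contact_force: [-1.7, -0.2, 0.4]
gripper_width: 0.585
side 190 [327. 222.] [630.2   2.6] [107.3  92.8] 10.6
```

The tongue has entered the slot: the part is past the 12 mm stop with no resistance. Closing the rest in small steps.

```bash
python3 -m pendant '{"offset":[[0,0.001,0],[0,0.002,0],[0,0.003,0],[0,0.003,0]],"turn":[0,0,0,0]}' | grep -E "tcp|force"
for i in 1; do python3 -m pendant '{"offset":[[0,0.0005,0],[0,0.001,0],[0,0.001,0]],"turn":[0,0,0]}' | grep -E "tcp|force"; done
```

```text
tcp_pos: [0.5714, -0.0082, 0.0083]
contact_force: [-1.4, -1.7, 0.9]
tcp_pos: [0.5715, -0.0082, 0.0083]
contact_force: [-4.8, 0.4, 3.3]
```

```bash
python3 -m pendant '{"offset":[[0,0.0005,0],[0,0.001,0],[0,0.001,0]],"turn":[0,0,0]}' | grep -E "tcp|force"
python3 -m pendant '{"offset":[[0,0.0005,0],[0,0.001,0],[0,0.001,0]],"turn":[0,0,0]}' | grep -E "tcp|force"
```

```text
tcp_pos: [0.5715, -0.0082, 0.0081]
contact_force: [-6.4, -1.3, 5.2]
tcp_pos: [0.5715, -0.0082, 0.008]
contact_force: [-8.9, -1.1, 7.8]
```

```bash
python3 -m pendant '{"offset":[[0,0.001,0],[0,0.002,0],[0,0.002,0]],"turn":[0,0,0]}' | grep -E "tcp|force"
python3 -m pendant '{"offset":[[0,-0.005,0],[0,-0.015,0],[0,-0.03,0],[-0.01,-0.04,0],[-0.04,-0.05,0],[-0.08,-0.07,0],[-0.12,-0.1,0],[-0.14,-0.1,0],[-0.14,-0.1,0]],"turn":[0,0,0,0,0,0,0,0,0]}' | grep -E "tcp|force"
python3 - <<'E'
from m import *
o=[]
for n in('top','side'):
    im=snap(n,n+'6');o.append(im)
    for thr in (190,225,240):
      for c in blobs(im,thr):
        m=c.mean(0)
        P,r,b=rect(n,c)
        if abs(r[0][1])<100 and 450<r[0][0]<700:print(n,thr,m.round(),np.round(r[0],1),np.round(r[1],1),round(r[2],1))
c=[cv2.resize(o[0][130:210,230:330],(400,320),interpolation=2),cv2.resize(o[1][180:260,280:380],(400,320),interpolation=2)]
cv2.imwrite('pics/c6.png',np.hstack(c)[:,:,::-1])
E
```

```text
tcp_pos: [0.5715, -0.0081, 0.0077]
contact_force: [-13.1, -2.5, 11.7]
tcp_pos: [0.4791, -0.0259, 0.1512]
contact_force: [0.8, 1.0, -0.5]
top 190 [302. 201.] [547.  -57.1] [82.5 28.1] 65.7
top 190 [278. 161.] [640.3   7.3] [124.6 138.4] 10.9
top 225 [278. 169.] [630.4   4.3] [101.3  91.7] 11.2
top 240 [278. 169.] [630.    4.5] [100.   90.2] 10.9
side 190 [326. 221.] [631.4   2.9] [104.9  93.1] 10.6
side 225 [326. 221.] [630.7   2.8] [99.5 88.8] 10.6
side 240 [325. 221.] [631.    3.3] [96.1 83.9] 10.6
```

View pics/c6.png

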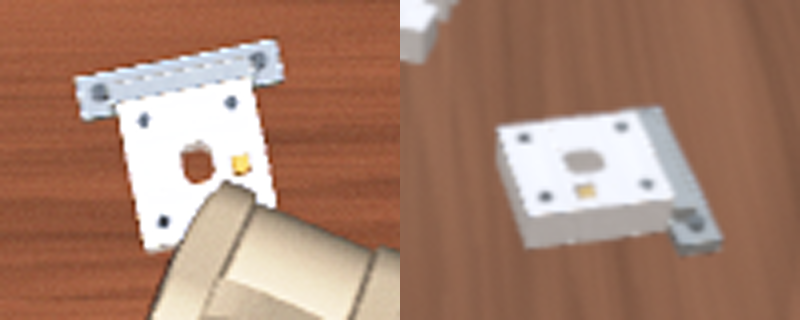

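The crops show one closed 100 × 90 mm block with the tongue seated in the slot and the sides in line, no visible seam. A quick check that half_p and the rest are unmoved, then hand in.

```bash
python3 - <<'E'
from m import *
a=cv2.imread('pics/side0.png').astype(int);b=cv2.imread('pics/side6.png').astype(int)
m=(abs(a-b).max(2)>60).astype(np.uint8);k,l,s,c=cv2.connectedComponentsWithStats(m)
print([s[i].tolist() for i in range(1,k) if s[i,4]>25])
for c in blobs(b.astype(np.uint8),190):
    P,r,_=rect('side',c)
    if 150<r[0][1]<250 and r[0][0]<600: print('p',np.round(r[0],1),round(r[2],1))
print(bot.read_state()['t']);print(bot.sign_off())
E
```

```text
[[196, 0, 21, 7, 68], [217, 0, 80, 56, 1661], [48, 4, 41, 12, 183], [42, 11, 44, 30, 202], [196, 10, 24, 44, 491], [245, 46, 24, 9, 82], [233, 56, 64, 33, 1344], [97, 60, 4, 12, 36], [269, 91, 11, 4, 26], [260, 95, 22, 7, 103], [13, 107, 14, 39, 116], [64, 110, 20, 6, 51], [250, 111, 9, 10, 61], [276, 112, 7, 8, 44], [49, 118, 11, 7, 35], [48, 119, 23, 19, 106], [77, 120, 23, 19, 109], [66, 126, 7, 33, 89], [253, 127, 32, 11, 167], [46, 128, 24, 47, 473], [253, 133, 32, 66, 1058], [38, 160, 7, 7, 31], [304, 209, 26, 33, 587], [270, 267, 35, 42, 908]]
14.9
the job is handed in; nothing more can be done
None
```

The joint is closed with half_q. I identified it by sight: the tongue stands at place_right, and half_q has its slot on that side. I gripped half_q by its solid ear, slid it along the bench to the joint and turned it to match. I then released it and pushed it home from behind with both fingers.

- **Closed and square:** The push stopped dead while the force rose from about 2 N to 13 N. The two halves then measured as one block of about 100 × 90 mm at the fixed half's yaw. Width over both halves, less the fixed half alone, should be 50 mm: the top view gave 49.4–49.7 mm and the side view 50.9–51.0 mm. The pictures disagree by about 1 mm, so the seated contact is the firmer evidence.
- **half_p:** It was never touched and started about 0.2 m from the joint. My final position check for it printed nothing, because the arm hid part of it in the side view. I rely on the fact that no move went near it on the bench.
- **Other things on the bench:** Comparing the first and last side pictures, the changes were around the arm and at half_q's old and new places. None was at the wrench, pulley, jar, screwdriver or green parts. The arm covered some of the picture, so the comparison is not complete there.
- **Hand-in:** I handed in at 14.9 s with the gripper raised and clear.

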